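Pump a bar clamp onto a plastic lock housing and hold the squeeze

ROBOT

A 6-joint arm with a two-finger parallel gripper is mounted at the origin on the work surface. World frame = base frame: x ahead of the robot, y to its left, z up, the work surface at z = 0. Lengths are in mm, angles in rad, forces in N, time in s.
With the tool pointing down it reaches from about 350 to 875 mm from the base axis. Payload 4.2 kg.
Tool frame: the origin (TCP) lies midway between the tips of the shut fingers; the grasp point (between the pads) lies behind it (env.pinch_z is the x of the grasp point in the tool frame, in mm); x points along the fingers, y is the direction in which the jaws open and shut, and the axes are right-handed (so a half turn about x gives the same grasp; the last joint's range is limited). The gripper opens to 85 mm and grips with 20 to 120 N. Pads are 22 mm wide; open, the fingers measure 114 mm over their backs; the gripper's body (76 mm by 85 mm) begins 54 mm behind the grasp point. The pads swing forward as they close: fully open they stand 13 mm farther back than shut.
Start: joints at [-0.861, 0.385, 0.008, 0, -1.194, -0.259], TCP at [272.315, -562.533, 231.312] pointing down, gripper open.
Joint ranges: [-3.14, 3.14], [-1.21, 2.06], [-1.07, 1.41], [-3.16, 2.05], [-2.99, -0.16], [-3.1, 3.1]. Speed limits (rad/s): [2.79, 2.79, 3.14, 3.14, 3.14, 3.14].

INTERFACE

Orientations are given as a rotation vector (axis times angle).
In Python, from cell import monitor, cams, env gives the robot as it stands.
- The arm moves only by the shell command python3 -m jog 'ROWS' [FORCE]. ROWS is JSON, a list of rows, each a list of 3 entries, a list of its own where there are three numbers: the finger opening in cm, from 0 to 8.54, then the shift along the tool's x, y, z in cm, then the turn about the tool's x in degrees. A call has 1 to 12 rows; each row is the pose to reach, as a shift and turn from the pose measured when the call began, along the tool's axes at that moment; what a row does not reach only later rows make up. A row lasts 1/12 s, in which the tool goes at most 41.7 mm and 7.16 degrees, less where a joint would pass 70% of its speed; a pose out of reach is approached as far as the arm can. A call with a gripper value outside its range is refused whole. The fingers move at their own pace and stop on an object; FORCE is the grip in N (left out, the last holds). Time passes only in rows, so rows that repeat a pose let the fingers close. It gives the time, the measured TCP pose, the force and the opening at its end, in the units of the state.
- monitor.read_state(): the state, without advancing time (a new reading comes with each control period).
- cams.grab_frame(name): name is "side" or "top" or "wrist"; returns a dict with "color" (400x640x3 uint8, blue, green, red), "z_map" (400x640 float32, mm along the optical axis (not along the pixel's ray), 0 where there is no reading), "fx", "fy", "cx", "cy" (pixels), "world_from_camera" (4x4, takes a point from camera to world coordinates); the wrist camera has in their place "tool_from_camera" (4x4, takes a point from camera to tool coordinates, whose origin is the TCP and whose axes are the tool frame's). Camera axes: x right, y down, z forward; pixel columns grow to the right and rows downward; lengths in mm; the calibration is good to about 2 mm. A picture is of the moment at which its call begins: read the wrist's pose just before it.
- env.hand_in(): hands the job in, once; it reports no verdict.
The state is a dict: "time": time; "joint_positions": joint angles; "dq": joint speeds; "joint_efforts": joint torques, N m; "tool_pos": TCP position; "eef_rot": TCP orientation; "wrist_force": force on the tool from outside, world axes, zero at the start; "torque": the same for the moment, N m; "finger_gap": finger opening in mm.
Only numpy, scipy, OpenCV 4.12 (cv2) and the standard library are available. Lean on these libraries where they do the work, as an engineer would, in place of code of your own. Each camera call takes 0.05 s, during which the arm holds its last target.

TASK

Set the black plastic lock housing down upright on the bed of the bar clamp, lengthwise between the anvil and the spring pad, without dropping it or knocking the other things about. Then pump the clamp's two squeeze handles (do not push the jaw or pad by hand) until the pad meets the housing, holds it firmly against the anvil and its plunger is pushed about halfway in; the plastic is brittle, so never let the plunger go in nearly all the way. The clamp has no lock: finish while still holding the handles squeezed.

Things in the scene. Friction and masses are not known exactly. Their poses are not given: they have to be found in the camera images.
- clamp: Bar clamp bolted to the bench. Origin: on the bench under the middle between its two squeeze handles; x = the way the jaw advances (handles, jaw, housing, anvil), z up. In mm: pale metal base plate x -67..243, y -45..45, its top (the bed) at z 16; anvil plate with its face at x 225, 70 wide, top z 72; grey cheeks under the handles x -37..37, y -23..23, top z 116.
- handles_mid (a point): Midway between the two grip bars at the height of their axes, 150 mm above the bench; clamp axes. Each rubber bar is round, 14 mm thick, 58 mm long along y, nothing above it. Released, 68 mm over their outsides (bar axes at x +-27); fully squeezed about 29 mm. Geared: both always move in symmetrically. Pinch both from above, fingers closing along the clamp's x at bar height.
- seat (a point): Point on the bed (16 mm above the bench) where the underside centre of the housing lies when its end is against the anvil; clamp axes.
- jaw: Grey sliding jaw plate, 12 x 44 x 46 mm, on a toothed flat bar 16 mm wide (top at z 46) that runs back through the cheeks. This frame coincides with the clamp's when jaw_slide is 0 and moves along the clamp's x; in it the plate occupies x 72 to 84 mm, z 19 to 65 mm.
- jaw_slide (a joint): Jaw travel along the clamp's x, m: 0 fully back, 0.095 fully forward; pad face at clamp x = 0.110 + jaw_slide - pad_in. A full squeeze drives it 13 to 18 mm (ratchet of 4.5 mm teeth: the first 0 to 4.5 mm of a stroke may be idle). Only about 4 N of friction holds it: when the handles are let go, the pad spring pushes it back until the plunger is at most 2 mm in.
- pad_face (a point): Centre of the face of the round black rubber pad (30 mm diameter, 6 mm thick), 42 mm above the bench, on a spring plunger in front of the jaw (12 mm rod). A 20 mm round collar stands 6 mm out of the plate; between it and the pad 14 mm of bare rod shows when free, 7 mm when halfway in, none when bottomed.
- pad_in (a joint): How far the plunger is pushed into the jaw, m: 0 free, 0.014 bottomed. Spring 2 N per mm, so 0.007 (halfway) is about 14 N. One full squeeze is enough to bottom it.
- squeeze (a joint): Squeeze of the handles, rad: 0 released, about 0.42 full; 0.1 rad moves each grip bar 4.7 mm inwards and the jaw about 4.5 mm forwards. A spring (3 to 6 N in all at the bars) reopens them when the fingers open to 70 mm or more; the driving pawl then clicks back over the teeth and the jaw stays.
- housing: Lock housing: loose black plastic box, 44 mm long (x), 32 wide (y), 46 high, with a thin grey seam, steel pins in its long sides and a grey round stub (18 mm diameter, 8 high) on top, 6 mm towards +x; about 0.12 kg. Origin: centre of the underside. Upright on the bench beside the clamp; grasp it across its 32 mm width. Either end may face the anvil.
- jar: Bystander: glass jar with steel lid, 68 mm diameter, 85 mm high, upright. Origin: centre of the underside. Stands on the other side of the clamp from the housing.
- wrench: Bystander: steel wrench lying on the bench. Origin: about its middle, underside.
- can: Bystander: plain metal can, 66 mm diameter, 120 mm high. Origin: centre of the underside.

How it is judged:
By the outcome, as a careful person would: the job done as asked, in the order asked, and still so for the second after the job is handed in, while the arm keeps its last pose, push and grip.
It also fails if it takes over 58 s, if anything falls off the work surface, if the arm or the gripper's body presses on something with over 40 N, if the wrist force passes 120 N, or if a joint passes its speed limit or range.

## Working session

There is one attempt and no reset: what is moved stays moved. The work goes in short steps, Python scripts to look and compute and a shell command to move; the robot and the scene stay as the last step left them, time stands still between calls to the robot, and variables do not carry over. Pictures are saved under pics/ and viewed, and the job is handed in when it is done.

```bash
ls; mkdir -p pics
cat > h.py <<'E'
import numpy as np, cv2, json
from scipy.spatial.transform import Rotation as R
from cell import monitor, cams, env
def grab(name,fn=None):
    s=monitor.read_state()
    f=cams.grab_frame(name)
    if name=="wrist":
        T=np.eye(4);T[:3,:3]=R.from_rotvec(s["eef_rot"]).as_matrix();T[:3,3]=s["tool_pos"]
        f["W"]=T@np.array(f["tool_from_camera"])
    else: f["W"]=np.array(f["world_from_camera"])
    if fn: cv2.imwrite("pics/"+fn,f["color"])
    return f
def ray(f,u,v):
    d=np.array([(u-f["cx"])/f["fx"],(v-f["cy"])/f["fy"],1.0])
    return f["W"][:3,3],f["W"][:3,:3]@d
def onplane(f,u,v,z):
    o,d=ray(f,u,v);return o+d*(z-o[2])/d[2]
def depthpt(f,u,v):
    o,d=ray(f,u,v);return o+d*f["z_map"][int(v),int(u)]
def cloud(f):
    h,w=f["z_map"].shape;u,v=np.meshgrid(np.arange(w),np.arange(h))
    d=np.stack([(u-f["cx"])/f["fx"],(v-f["cy"])/f["fy"],np.ones_like(u,float)],-1)*f["z_map"][...,None]
    return d@f["W"][:3,:3].T+f["W"][:3,3]
def proj(f,p):
    q=np.linalg.inv(f["W"])@np.append(p,1);return f["fx"]*q[0]/q[2]+f["cx"],f["fy"]*q[1]/q[2]+f["cy"]
E
python3 - <<'E'
from h import *
s=monitor.read_state();print(s,env.pinch_z)
for n in("side","top","wrist"):
    f=grab(n,n+"0.png");print(n,f["fx"],f["W"].round(2).tolist())
E
```

```text
pics
{'time': 0.0, 'joint_positions': array([-8.61397719e-01,  3.85560095e-01,  6.61841864e-03, -4.68452861e-04,
       -1.19397648e+00, -2.58633530e-01]), 'dq': array([ 3.83936532e-04,  1.64021555e-05, -1.51040916e-04, -2.72521618e-04,
        9.55700129e-05, -8.75602568e-04]), 'joint_efforts': array([ 6.73258692e-04, -3.92289734e+01,  1.88405603e+01,  4.18614104e+00,
       -4.62305878e-03,  7.16934863e-06]), 'tool_pos': array([ 272.06230394, -562.03746066,  230.22106733]), 'eef_rot': array([-0.35173507,  1.54236434,  0.35502647]), 'wrist_force': array([-0.28592018,  0.06393854,  0.4492362 ]), 'torque': array([-0.02955273,  0.03276607, -0.04146589]), 'finger_gap': 85.48299045809813} -18.700000000000003
side 488.7961563599577 [[-0.85, -0.36, 0.38, 140.17], [-0.52, 0.59, -0.62, 703.58], [-0.01, -0.72, -0.69, 882.01], [0.0, 0.0, 0.0, 1.0]]
top 479.721245382446 [[0.01, -1.0, 0.09, 446.65], [-1.0, -0.01, -0.01, 5.44], [0.01, -0.09, -1.0, 1427.85], [0.0, 0.0, 0.0, 1.0]]
wrist 318.2642882886496 [[-0.44, 0.85, 0.29, 197.57], [0.9, 0.41, 0.14, -599.2], [0.0, 0.32, -0.95, 373.68], [0.0, 0.0, 0.0, 1.0]]
```

View pics/top0.png

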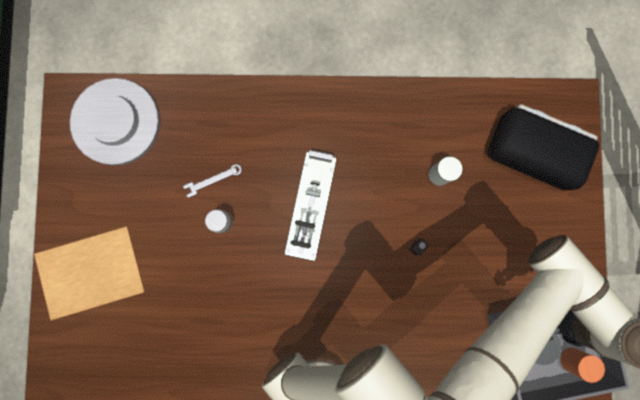

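View pics/side0.png

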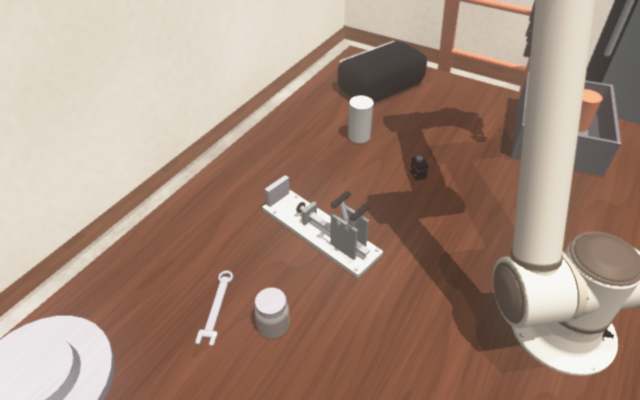

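View pics/wrist0.png

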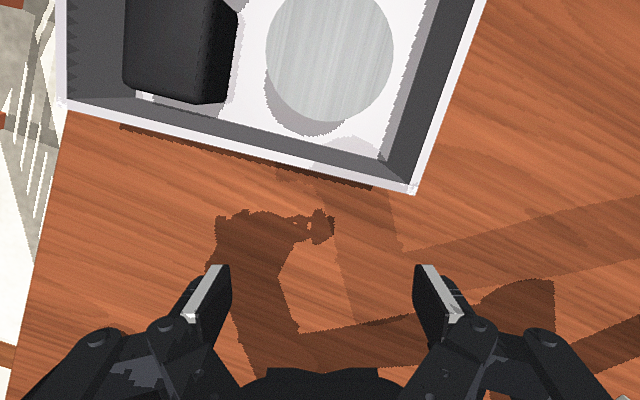

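The top view shows the clamp around (312,205), with its anvil at the upper end (320,157) and its handles near (303,228). The housing is at (419,246), the jar at (217,221), the wrench at (213,180) and the can at (446,170). The side view agrees with this layout. Next I'll measure coarsely.

Run:
```python
from h import *
s=monitor.read_state();print(R.from_rotvec(s["eef_rot"]).as_matrix().round(3))
f=grab("top"); g=grab("side")
for n,u,v in(("hous",419,246),("can",450,168),("jar",217,221),("anvil",321,154),("handleA",300,244),("handleB",305,224)):
    print(n,depthpt(f,u,v).round(1))
# base plate: bright pixels
c=f["color"];hsv=cv2.cvtColor(c,cv2.COLOR_BGR2HSV)
P=cloud(f)
m=((hsv[...,1]<40)&(hsv[...,2]>190)).astype(np.uint8)
m[:,:270]=0;m[:,350:]=0;m[:140]=0;m[280:]=0
cn=max(cv2.findContours(m,0,2)[0],key=cv2.contourArea)
r=cv2.minAreaRect(cn);b=cv2.boxPoints(r);print(r)
print([onplane(f,u,v,16).round(1).tolist() for u,v in b])
# housing dark object
m=((hsv[...,2]<45)).astype(np.uint8)
a=cv2.resize(c[130:280,280:470],None,fx=4,fy=4,interpolation=cv2.INTER_CUBIC);cv2.imwrite("pics/topcrop.png",a)
a=cv2.resize(g["color"][140:290,250:450],None,fx=4,fy=4,interpolation=cv2.INTER_CUBIC);cv2.imwrite("pics/sidecrop.png",a)
for n,u,v in(("hous",419,160),("anvil",277,184),("h1",343,199),("h2",360,209)):
    print(n,depthpt(g,u,v).round(1))
Q=cloud(g)
for nm,X in(("top",P),("side",Q)):
    k=(abs(X[...,0]-400)<90)&(abs(X[...,1]+310)<90)&(X[...,2]>25)&(X[...,2]<80)
    p=X[k];print(nm,len(p),p.mean(0),p.max(0),p.min(0))
```

```text
[[-0.001 -0.436  0.9  ]
 [ 0.001  0.9    0.436]
 [-1.     0.002 -0.   ]]
hous [ 436.6 -282.2   46.2]
can [ 652.4 -355.1  117.7]
jar [501.8 290.4  86. ]
anvil [696.2   1.5  73.8]
handleA [440.1  55.1 155.5]
handleB [492.9  42.5 158.1]
((310.19097900390625, 205.0928497314453), (30.798564910888672, 106.19840240478516), 11.888657569885254)
[[410.3, 106.5, 16.0], [718.7, 45.9, 16.0], [700.4, -44.0, 16.0], [392.5, 18.2, 16.0]]
hous [ 435.5 -282.4   52.5]
anvil [688.6   7.2  74.5]
h1 [487.6  40.8 152.6]
h2 [440.6  52.7 157.2]
top 190 [ 434.18981505 -284.23445394   44.37723459] [ 459.70284478 -261.59496194   59.25521836] [ 407.5657526  -309.85568616   25.09085573]
side 234 [ 431.70238735 -277.55595037   42.59622008] [ 460.34044962 -258.89856501   58.44598132] [ 407.03778496 -302.85666122   25.38263521]
```

View pics/topcrop.png

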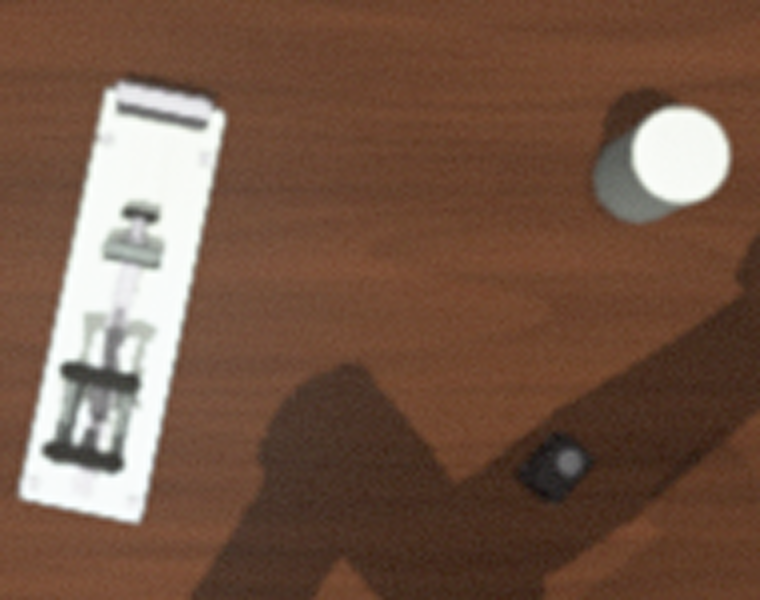

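View pics/sidecrop.png

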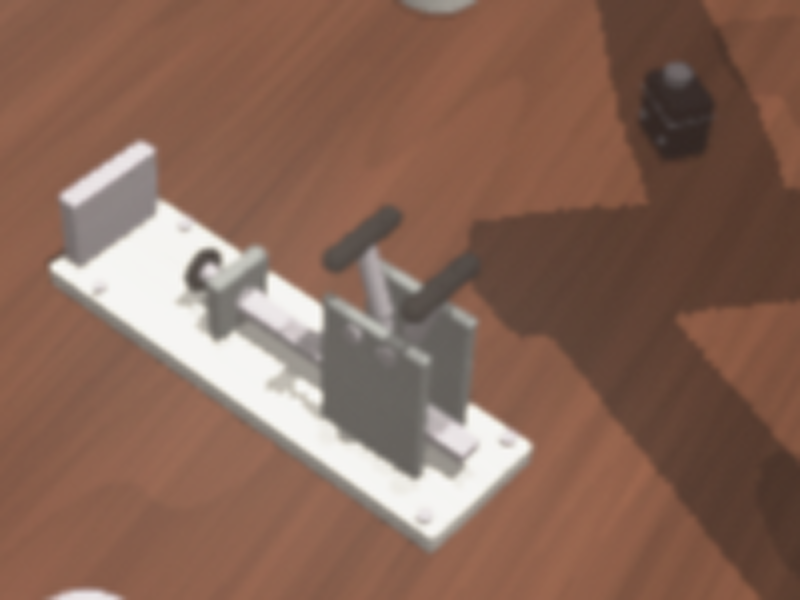

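The clamp yaw is about -11° and its origin is near (468,49). Its plate measures 314 x 92 mm, and the handles sit at z ≈ 150-157, so the sizes agree with the text. The housing is near (434,-282). I'll move the wrist camera over it.

```bash
python3 -m jog '[[8.5,[0,1,1.5],0],[8.5,[0,3,4.5],0],[8.5,[0,5,7.5],0],[8.5,[0,7,10.5],0],[8.5,[0,9,13.5],0],[8.5,[0,11,16.5],0],[8.5,[0,13,19.5],0],[8.5,[0,14.5,22],0],[8.5,[0,15.5,23.5],0],[8.5,[0,16,24],0],[8.5,[0,16,24],0]]' 30
python3 - <<'E'
from h import *
f=grab("wrist","w1.png");print(monitor.read_state()["tool_pos"])
E
```

```text
time: 1.17
tool_pos: [419.0, -312.5, 231.0]
eef_rot: [-0.355, 1.542, 0.356]
wrist_force: [-0.5, -0.2, 0.4]
finger_gap: 85.1
[ 418.5923101 -313.4212443  230.9757005]
```

View pics/w1.png

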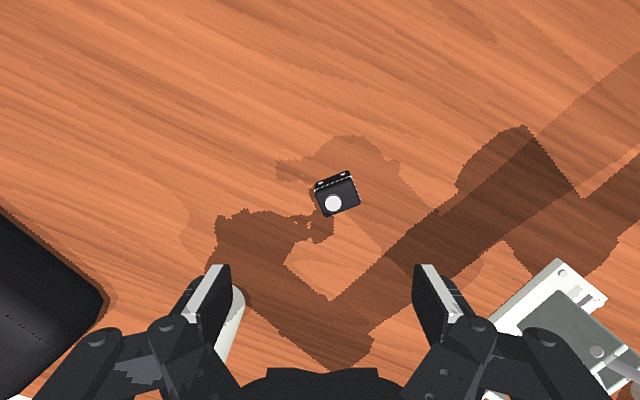

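The housing is at about (336,195), with its stub at (333,203). The can is at the left edge and the clamp's anvil end at the lower right. I'll measure the housing's edges.

Run:
```python
from h import *
f=grab("wrist")
c=f["color"]
cv2.imwrite("pics/w1c.png",cv2.resize(c[150:240,280:390],None,fx=7,fy=6.6,interpolation=cv2.INTER_CUBIC))
print("stub depth",depthpt(f,333,203).round(1),"body top",depthpt(f,348,192).round(1))
P=cloud(f)
k=(P[...,2]>40)&(P[...,2]<50)&(abs(P[...,0]-434)<50)&(abs(P[...,1]+282)<50)
m=k.astype(np.uint8);print(m.sum(),P[k].mean(0))
pts=P[k][:,:2].astype(np.float32);print(cv2.minAreaRect(pts),cv2.boxPoints(cv2.minAreaRect(pts)).round(1).tolist())
k=(P[...,2]>50)&(P[...,2]<60)&(abs(P[...,0]-434)<50)&(abs(P[...,1]+282)<50)
print("stub",P[k].mean(0),k.sum())
```

```text
stub depth [ 438.7 -290.8   53.7] body top [ 422.6 -280.5   46.3]
926 [ 431.75509386 -287.00887656   46.21732182]
((434.5234375, -286.7647705078125), (32.043174743652344, 43.881263732910156), 47.896202087402344) [[407.5, -283.8999938964844], [440.1000061035156, -313.3999938964844], [461.5, -289.6000061035156], [429.0, -260.20001220703125]]
stub [ 438.52483006 -290.99363793   54.45376779] 220
```

View pics/w1c.png

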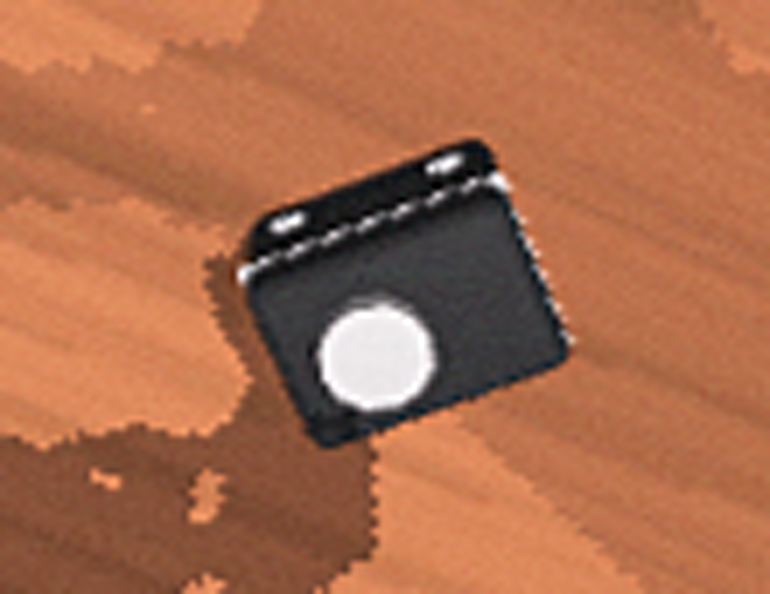

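The depth data gives a top rectangle of 43.9 x 32.0 mm at z 46.2, which matches the text. Its centre is (434.5,-286.8). The stub is 5.8 mm off-centre along (0.74,-0.67), so that is housing +x. I'll turn +68° and descend part of the way.

```bash
python3 -m jog '[[8.5,[0.5,0.3,0.5],7],[8.5,[2,0.7,1],14],[8.5,[3.5,1.2,1.8],21],[8.5,[5,1.5,2.3],28],[8.5,[6.5,1.7,2.6],35],[8.5,[8,1.7,2.6],42],[8.5,[9.5,1.7,2.6],49],[8.5,[10.5,1.7,2.6],56],[8.5,[11,1.7,2.6],63],[8.5,[11,1.7,2.6],68],[8.5,[11,1.7,2.6],68],[8.5,[11,1.7,2.6],68]]'
cat > hm.py <<'E'
from h import *
def housing(f,ztop,cx,cy):
    P=cloud(f)
    k=(abs(P[...,2]-ztop)<4)&(abs(P[...,0]-cx)<40)&(abs(P[...,1]-cy)<40)
    pts=P[k][:,:2].astype(np.float32)
    return P[k][:,2].mean(),cv2.minAreaRect(pts),cv2.boxPoints(cv2.minAreaRect(pts)).round(1).tolist()
def toolaxes():
    s=monitor.read_state();M=R.from_rotvec(s["eef_rot"]).as_matrix()
    return s["tool_pos"],M
E
python3 - <<'E'
from hm import *
f=grab("wrist","w2.png");p,M=toolaxes();print(p,M.round(3).tolist(),monitor.read_state()["joint_positions"].round(2))
print(housing(f,46,434,-287))
print("deg tool y",np.degrees(np.arctan2(M[1,1],M[0,1])))
E
```

```text
time: 2.27
tool_pos: [433.8, -288.4, 120.9]
eef_rot: [0.575, 1.494, -0.575]
wrist_force: [0.6, 0.0, 0.1]
finger_gap: 85.0
[ 433.9314336  -288.18262144  121.0775206 ] [[-0.0, 0.671, 0.742], [0.001, 0.742, -0.671], [-1.0, 0.0, -0.001]] [-0.27  0.32 -0.4  -0.   -0.85 -2.03]
(np.float64(46.37030695063033), ((434.181396484375, -285.9747009277344), (31.987201690673828, 43.6119499206543), 48.582237243652344), [[407.20001220703125, -283.5], [440.0, -312.3999938964844], [461.1000061035156, -288.3999938964844], [428.3999938964844, -259.6000061035156]])
deg tool y 47.874192967491794
```

View pics/w2.png

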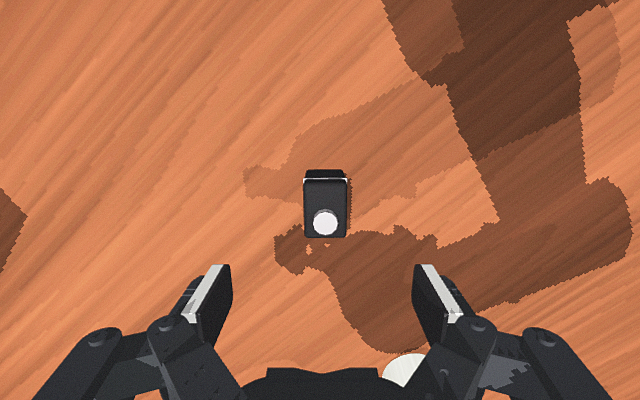

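The second view agrees to within 0.8 mm, with a centre of (434.3,-286.2) and a yaw that matches to 0.7°. I'll descend to TCP z ≈ 12 and grip.

```bash
python3 -m jog '[[8.5,[2,0.1,0],0],[8.5,[4.5,0.15,-0.1],0],[8.5,[7,0.15,-0.1],0],[8.5,[9,0.15,-0.1],0],[8.5,[10.4,0.15,-0.1],0],[8.5,[10.9,0.15,-0.1],0],[8.5,[10.9,0.15,-0.1],0],[6,[10.9,0.15,-0.1],0],[4,[10.9,0.15,-0.1],0],[3,[10.9,0.15,-0.1],0],[2.5,[10.9,0.15,-0.1],0],[2.5,[10.9,0.15,-0.1],0]]' 35; python3 -m jog '[[2.5,[0,0,0],0],[2.5,[0,0,0],0],[2.5,[-0.5,0,0],0],[2.5,[-1.5,0,0],0],[2.5,[-3,0,0],0],[2.5,[-4,0,0],0],[2.5,[-4,0,0],0]]'
python3 - <<'E'
from hm import *
f=grab("wrist","w3.png");p,M=toolaxes();print(p,monitor.read_state()["finger_gap"])
E
```

```text
time: 3.32
tool_pos: [434.8, -286.5, 13.0]
eef_rot: [0.575, 1.492, -0.574]
wrist_force: [0.8, 0.0, 2.1]
finger_gap: 31.5
time: 3.9
tool_pos: [436.6, -287.2, 55.8]
eef_rot: [0.574, 1.486, -0.573]
wrist_force: [0.2, 0.3, -1.8]
finger_gap: 31.5
[ 435.791419   -286.83789249   54.57525631] 31.44628221692484
```

View pics/w3.png

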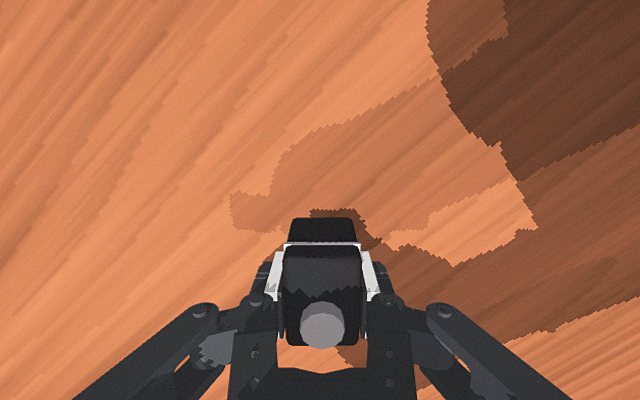

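The housing is held at a gap of 31.5, its underside 13 mm below the TCP. I'll carry it up and over the clamp's seat while turning -31°.

```bash
python3 -m jog '[[2.5,[-2,0.5,0],0],[2.5,[-4,2.5,0],-4],[2.5,[-6,5,-0.2],-8],[2.5,[-8,8,-0.5],-12],[2.5,[-10,11,-0.8],-16],[2.5,[-11.5,14.5,-1],-20],[2.5,[-13,18,-1.2],-24],[2.5,[-14,21.5,-1.5],-27],[2.5,[-14.5,25,-1.8],-30],[2.5,[-14.5,28.5,-2],-31],[2.5,[-14.5,31.5,-2.2],-31],[2.5,[-14.5,34,-2.4],-31]]' 35;python3 -m jog '[[2.5,[0,0.5,0],0],[2.5,[0,0.5,0],0],[2.5,[0,0.5,0],0]]'
python3 - <<'E'
from hm import *
f=grab("wrist","w4.png");p,M=toolaxes();print(p,M.round(3).tolist(),monitor.read_state()["finger_gap"])
grab("top","top4.png");grab("side","side4.png")
E
```

```text
time: 4.95
tool_pos: [645.8, -16.2, 199.2]
eef_rot: [0.151, 1.562, -0.152]
wrist_force: [0.3, -0.7, -1.2]
finger_gap: 31.8
time: 5.2
tool_pos: [645.9, -11.3, 197.9]
eef_rot: [0.15, 1.565, -0.152]
wrist_force: [-0.0, 0.3, -1.6]
finger_gap: 31.6
[645.81781436 -11.90320269 198.42413095] [[0.001, 0.192, 0.981], [-0.001, 0.981, -0.192], [-1.0, -0.001, 0.002]] 31.47231491511789
```

View pics/w4.png

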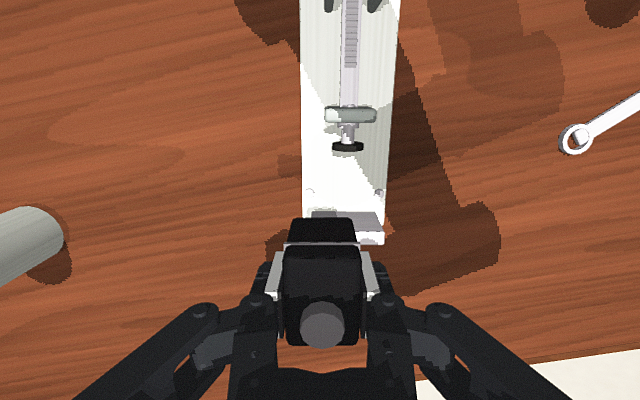

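View pics/side4.png

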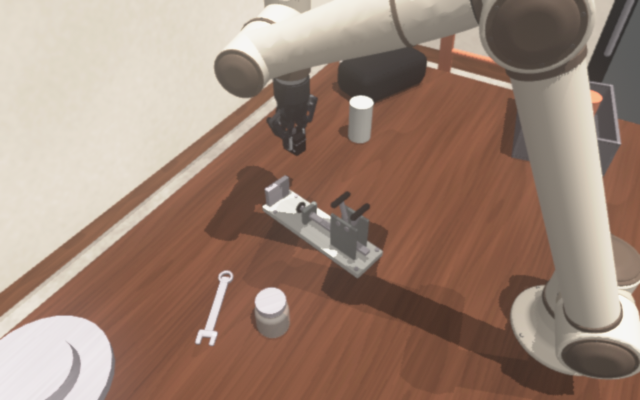

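The wrist view shows the bed (cols 300-400), the jaw at (350,113), the pad at (347,147), and the anvil at (345,222), partly hidden by the housing. I'll fit the clamp from the depth data.

```bash
cat > clamp.py <<'E'
from hm import *
def rep(f,nm):
    P=cloud(f); c=f["color"]
    hsv=cv2.cvtColor(c,cv2.COLOR_BGR2HSV)
    reg=(P[...,0]>380)&(P[...,0]<740)&(P[...,1]>-70)&(P[...,1]<125)&(f["z_map"]>0)
    def rect(lo,hi,extra=True,name=""):
        k=reg&(P[...,2]>lo)&(P[...,2]<hi)&extra
        pts=P[k][:,:2].astype(np.float32)
        if len(pts)<20: print(nm,name,"few",len(pts));return
        r=cv2.minAreaRect(pts);print(nm,name,len(pts),"z",P[k][:,2].mean().round(1),"c",np.round(r[0],1),"size",np.round(r[1],1),"ang",round(r[2],2))
        return cv2.boxPoints(r)
    b=rect(12,20,name="bed"); print(b.round(1).tolist() if b is not None else "")
    rect(68,77,name="anviltop"); rect(61,66.5,name="jawtop"); rect(148,165,name="handles")
E
python3 - <<'E'
from clamp import *
rep(grab("wrist"),"w"); rep(grab("top"),"t"); rep(grab("side"),"s")
E
```

```text
w bed 15465 z 16.7 c [598.5  21.6] size [ 90.3 215.3] ang 78.65
[[484.1000061035156, -1.5], [695.2000122070312, -43.900001525878906], [712.9000244140625, 44.70000076293945], [501.79998779296875, 87.0]]
w anviltop 412 z 72.3 c [697.3  22.6] size [28.9 13.6] ang 80.09
w jawtop 782 z 64.9 c [635.8  19.8] size [ 43.7 114.7] ang 85.33
w handles few 0
t bed 1507 z 15.7 c [531.8  27.2] size [277.  150.8] ang 6.33
[[385.79998779296875, 86.80000305175781], [402.5, -63.0], [677.7999877929688, -32.5], [661.2000122070312, 117.4000015258789]]
t anviltop few 6
t jawtop 45 z 63.4 c [523.8  33.3] size [ 41.8 137.1] ang 80.97
t handles 214 z 154.8 c [466.3  47.5] size [54.9 67.9] ang 79.0
s bed 2207 z 16.5 c [552.5  31.8] size [ 94.2 310.8] ang 78.65
[[390.79998779296875, 16.200000762939453], [695.5999755859375, -45.0], [714.0999755859375, 47.400001525878906], [409.3999938964844, 108.5999984741211]]
s anviltop 254 z 72.3 c [567.2  35.2] size [ 70.8 276.5] ang 75.42
s jawtop 153 z 63.8 c [565.   37.1] size [ 72.2 272.7] ang 75.71
s handles 292 z 155.3 c [466.4  50.5] size [55.8 68.3] ang 77.89
```

The wrist and side fits agree to within about 1 mm: yaw -11.35°, bed z 16.5, anvil top 72.3, handles 55 x 68 mm. Next I'll find where the housing sits relative to the TCP, and where the anvil face is.

Run:
```python
from clamp import *
f=grab("wrist");p,M=toolaxes();P=cloud(f)
T=(P-p)@M   # tool coords
z=P[...,2]-p[2]
k=(abs(z-33)<3)&(abs(T[...,1])<30)&(abs(T[...,2])<40)&(f["z_map"]>0)
t=T[k];print("housing top tool: x",t[:,0].mean(),"y",np.percentile(t[:,1],[1,50,99]),"z",np.percentile(t[:,2],[0.5,50,99.5]))
k=(abs(z-41)<3)&(abs(T[...,1])<30)&(abs(T[...,2])<40)&(f["z_map"]>0)
t=T[k];print("stub",t.mean(0),np.percentile(t[:,2],[1,99]))
a=np.radians(-11.35);u=np.array([np.cos(a),np.sin(a)]);n=np.array([-u[1],u[0]])
C=np.stack([P[...,:2]@u-447.3,P[...,:2]@n-139.1,P[...,2]],-1)
reg=(abs(C[...,1])<60)&(f["z_map"]>0)
k=reg&(C[...,2]>25)&(C[...,2]<69)&(C[...,0]>205)&(C[...,0]<250);print("anvil face?",k.sum(),np.percentile(C[k][:,0],[5,50,95]) if k.sum() else "")
k=reg&(abs(C[...,2]-72)<3)&(C[...,0]>205)&(C[...,0]<260);print("anvil top x",np.percentile(C[k],[1,99],axis=0))
k=reg&(abs(C[...,2]-65)<2)&(C[...,0]>60)&(C[...,0]<100);print("jaw top",np.percentile(C[k],[1,99],axis=0))
k=reg&(C[...,2]>30)&(C[...,2]<60)&(C[...,0]>98)&(C[...,0]<125);print("pad",np.percentile(C[k],[1,50,99],axis=0))
print("TCP in clamp",p[:2]@u-447.3,p[:2]@n-139.1,p[2], "tool z angle off",np.degrees(np.arctan2(M[1,2],M[0,2]))+11.35)
```

```text
housing top tool: x -33.31643168655629 y [-24.99218204  -0.93886115  23.20961721] z [-22.61643757  -8.78489865  20.32916306]
stub [-40.83486643  -0.7199431    1.0183273 ] [-11.95882638  13.31743297]
anvil face? 685 [225.47678071 225.90920355 226.35882522]
anvil top x [[225.66523024   6.7732105   69.30320794]
 [239.26516106  33.94527255  73.94613783]]Traceback (most recent call last):
  File "<stdin>", line 14, in <module>
    return _quantile_unchecked(
        a, q, axis, out, overwrite_input, method, keepdims, weights)
    return _ureduce(a,
                    func=_quantile_ureduce_func,
    ...<5 lines>...
                    overwrite_input=overwrite_input,
                    method=method)
    r = func(a, **kwargs)
    result = _quantile(arr,
                       quantiles=q,
    ...<2 lines>...
                       out=out,
                       weights=wgt)
    slices_having_nans = np.isnan(arr[-1, ...])
                                  ~~~^^^^^^^^^
IndexError: index -1 is out of bounds for axis 0 with size 0
```

Run:
```python
from clamp import *
f=grab("wrist");p,M=toolaxes();P=cloud(f)
a=np.radians(-11.35);u=np.array([np.cos(a),np.sin(a)]);n=np.array([-u[1],u[0]])
C=np.stack([P[...,:2]@u-447.3,P[...,:2]@n-139.1,P[...,2]],-1)
print("TCP in clamp",p[:2]@u-447.3,p[:2]@n-139.1,p[2], "tool z angle off",np.degrees(np.arctan2(M[1,2],M[0,2]))+11.35)
for v in range(95,160,4): print(v,C[v,347].round(1),C[v,362].round(1))
```

```text
TCP in clamp 188.99741319763183 -23.503978113943916 199.48808465016836 tool z angle off 0.2601003336347443
95 [108.5  -2.   44.8] [108.7  14.7  16.9]
99 [111.9  -1.8  44. ] [112.4  14.9  16.4]
103 [115.1  -2.1  49.1] [116.1  15.   17.1]
107 [117.7  -3.3  65.8] [117.7   9.3  65.4]
111 [121.   -3.1  65.1] [120.9   9.4  65.8]
115 [124.2  -3.   65. ] [124.1   9.5  65.7]
119 [127.6  -2.9  64.4] [127.5   9.9  64. ]
123 [132.   -1.8  51.9] [135.2  16.   16.3]
127 [135.8  -1.4  48.7] [139.1  16.1  16.8]
131 [139.5  -1.3  48.1] [143.2  16.5  15.4]
135 [142.9  -1.3  49.5] [146.9  16.4  17.4]
139 [146.6  -1.1  48.6] [151.   16.7  16.5]
143 [149.   -1.6  56.4] [150.   12.7  49.5]
147 [152.4  -1.6  57.6] [153.6  12.8  50.2]
151 [163.2   1.8  17.1] [163.3  17.3  16. ]
155 [167.4   1.9  16.6] [167.3  17.4  16.6]
159 [171.4   2.   17.6] [171.5  17.6  16.6]
```

The jaw already stands at clamp x ≈ 116.5-128.5, so jaw_slide is about 44 mm and the pad face is at about 154. That leaves room for the housing at 179-223. I'll shift +13.5 along x and +23 along y, then lower to just above the bed.

```bash
python3 -m jog '[[2.5,[1,1,0.6],0],[2.5,[2.5,2,1.2],0],[2.5,[5,2.3,1.35],0],[2.5,[8,2.3,1.35],0],[2.5,[11,2.3,1.35],0],[2.5,[13.5,2.3,1.35],0],[2.5,[14.9,2.3,1.35],0],[2.5,[15.2,2.3,1.35],0],[2.5,[15.2,2.3,1.35],0],[2.5,[15.2,2.3,1.35],0]]'
cat > cl.py <<'E'
from clamp import *
a=np.radians(-11.35);u=np.array([np.cos(a),np.sin(a)]);n=np.array([-u[1],u[0]])
def cc(P): return np.stack([P[...,:2]@u-447.3,P[...,:2]@n-138.6,P[...,2]],-1)
E
python3 - <<'E'
from cl import *
f=grab("wrist","w5.png");p,M=toolaxes();print("TCP clamp",cc(p),np.degrees(np.arctan2(M[1,2],M[0,2])),monitor.read_state()["wrist_force"])
C=cc(cloud(f))
k=(abs(C[...,1])<60)&(C[...,2]>30)&(C[...,2]<69)&(C[...,0]>222)&(C[...,0]<232);print(k.sum(), np.percentile(C[k],[2,50,98],axis=0) if k.sum() else 0)
grab("side","side5.png");g=cv2.imread("pics/side5.png")[140:290,230:430];cv2.imwrite("pics/side5.png",cv2.resize(g,None,fx=4,fy=4,interpolation=cv2.INTER_CUBIC))
E
```

```text
time: 6.43
tool_pos: [665.7, 8.4, 47.6]
eef_rot: [0.151, 1.561, -0.152]
wrist_force: [0.6, -0.5, -0.6]
finger_gap: 31.3
TCP clamp [204.052407     0.76771815  48.44792413] -11.053471552853539 [ 0.09340729  1.15018667 -1.30011735]
2 [[ 2.26303557e+02 -1.67540140e+01  6.85210869e+01]
 [ 2.26504806e+02  2.11279065e-01  6.86576419e+01]
 [ 2.26706054e+02  1.71765721e+01  6.87941970e+01]]
```

View pics/w5.png

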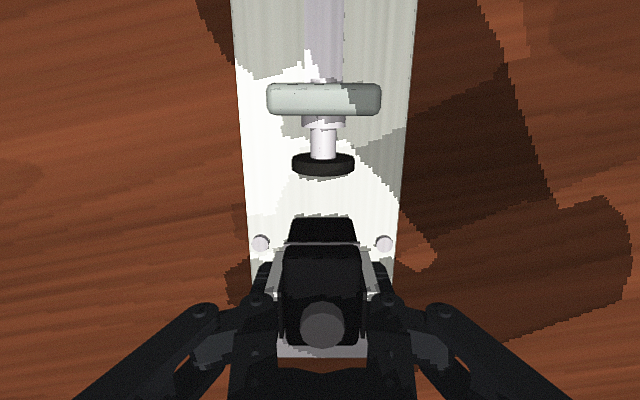

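View pics/side5.png

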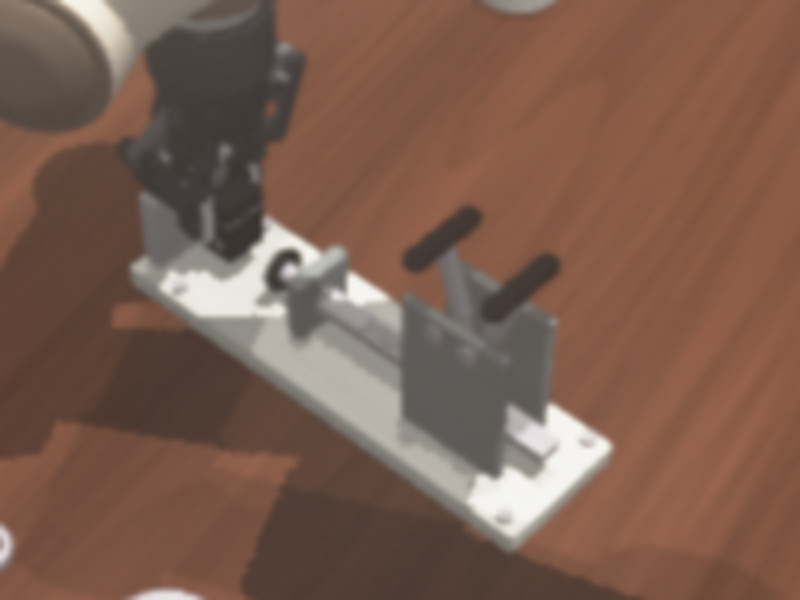

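The housing is centred on the pad axis (column ~321 against 323). It's about 2 mm too close to the anvil, so I'll back off 0.2 cm and lower gently.

```bash
python3 -m jog '[[2.5,[0,0,-0.2],0],[2.5,[0.5,0,-0.2],0],[2.5,[1,0,-0.2],0],[2.5,[1.4,0,-0.2],0],[2.5,[1.6,0,-0.2],0],[2.5,[1.6,0,-0.2],0]]'; python3 -c "
from cl import *
for i in range(3):
    s=monitor.read_state();print(cc(s['tool_pos']),s['wrist_force']);grab('top')"
```

```text
time: 7.03
tool_pos: [663.6, 8.6, 31.9]
eef_rot: [0.152, 1.56, -0.152]
wrist_force: [-0.6, 0.7, -1.2]
finger_gap: 31.5
[201.64620934   0.42107919  31.90105828] [-0.6050192   0.67666102 -1.24878409]
[201.92423827   0.55677034  32.30887525] [ 0.54307379  0.09859275 -1.02843142]
[202.18759598   0.63911296  32.66054462] [-0.02379171  0.56793433 -2.58633548]
```

```bash
python3 -m jog '[[2.5,[0.1,0,0],0],[2.5,[0.2,0,0],0],[2.5,[0.2,0,0],0]]';python3 -m jog '[[2.5,[0.1,0,0],0],[2.5,[0.1,0,0],0]]'
```

```text
time: 7.43
tool_pos: [664.2, 8.8, 30.7]
eef_rot: [0.152, 1.559, -0.151]
wrist_force: [-0.5, 0.7, -2.5]
finger_gap: 31.5
time: 7.6
tool_pos: [664.2, 8.7, 29.5]
eef_rot: [0.152, 1.559, -0.151]
wrist_force: [0.4, -0.3, -1.5]
finger_gap: 31.8
```

```bash
python3 -m jog '[[2.5,[0.05,0,0],0],[2.5,[0.1,0,0],0]]';python3 -m jog '[[2.5,[0,0,0],0]]'
```

```text
time: 7.77
tool_pos: [664.3, 8.7, 29.1]
eef_rot: [0.151, 1.559, -0.151]
wrist_force: [-1.0, 0.5, 3.5]
finger_gap: 31.4
time: 7.85
tool_pos: [664.4, 8.8, 29.3]
eef_rot: [0.151, 1.559, -0.151]
wrist_force: [-0.2, 0.4, -1.9]
finger_gap: 31.5
```

```bash
python3 -m jog '[[2.5,[0.05,0,0],0],[2.5,[0.1,0,0],0]]';python3 -m jog '[[2.5,[0.05,0,0],0]]'
```

```text
time: 8.02
tool_pos: [664.6, 8.8, 29.1]
eef_rot: [0.151, 1.558, -0.151]
wrist_force: [-1.5, 0.0, 5.1]
finger_gap: 31.4
time: 8.1
tool_pos: [664.6, 8.8, 29.2]
eef_rot: [0.151, 1.558, -0.151]
wrist_force: [-2.4, 0.8, 3.8]
finger_gap: 31.8
```

The upward force has risen to about 4-5 N and z has stalled at 29.1, so the housing is on the bed. I'll release gently and rise.

```bash
python3 -m jog '[[3.6,[0,0,0],0],[4.2,[0,0,0],0],[5,[0,0,0],0],[5.5,[0,0,0],0],[5.5,[-0.5,0,0],0],[5.5,[-2,0,0],0],[5.5,[-5,0,0],0],[5.5,[-8,0,0],0],[5.5,[-11,0,0],0],[5.5,[-13.5,0,0],0],[5.5,[-14.5,0,0],0],[5.5,[-14.5,0,0],0]]'
python3 - <<'E'
from cl import *
f=grab("wrist","w6.png");p,M=toolaxes();print("TCP clamp",cc(p))
P=cloud(f);C=cc(P)
k=(abs(C[...,2]-62.5)<2.5)&(abs(C[...,1])<24)&(C[...,0]>170)&(C[...,0]<228)
r=cv2.minAreaRect(C[k][:,:2].astype(np.float32));print("housing top",C[k][:,2].mean(),r)
k=(abs(C[...,2]-70)<2.5)&(abs(C[...,1])<24)&(C[...,0]>170)&(C[...,0]<223);print("stub",C[k].mean(0))
k=(C[...,2]>30)&(C[...,2]<66)&(C[...,0]>224)&(C[...,0]<230);print("anvil face",np.percentile(C[k],[2,50,98],axis=0) if k.sum() else 0)
k=(C[...,2]>63)&(C[...,2]<68)&(C[...,0]>105)&(C[...,0]<140);print("jaw",np.percentile(C[k],[2,50,98],axis=0))
k=(C[...,2]>45)&(C[...,2]<59)&(C[...,0]>145)&(C[...,0]<170);print("pad",np.percentile(C[k],[2,50,98],axis=0))
E
```

```text
time: 9.1
tool_pos: [665.1, 9.2, 177.9]
eef_rot: [0.152, 1.551, -0.149]
wrist_force: [-0.1, -0.6, 0.6]
finger_gap: 55.0
TCP clamp [201.69401144   0.96967412 175.1280832 ]
housing top 62.47552729034619 ((203.32127380371094, -0.15918731689453125), (46.47270584106445, 47.483848571777344), 0.12839318811893463)
stub [207.50546075   0.35788144  70.5246536 ]
anvil face [[225.3798621  -33.54690629  31.14556441]
 [225.95492037   0.7391443   54.6952419 ]
 [226.57115649  33.695522    65.7191027 ]]
jaw [[117.57370883 -20.23377361  63.26134164]
 [122.72156024   0.20395504  65.29428045]
 [128.48947619  20.71577322  66.87201273]]
pad [[145.11600944 -13.06898245  45.96186941]
 [150.68305595   0.35694101  53.98655934]
 [154.60984416  13.85491531  58.28899666]]
```

View pics/w6.png

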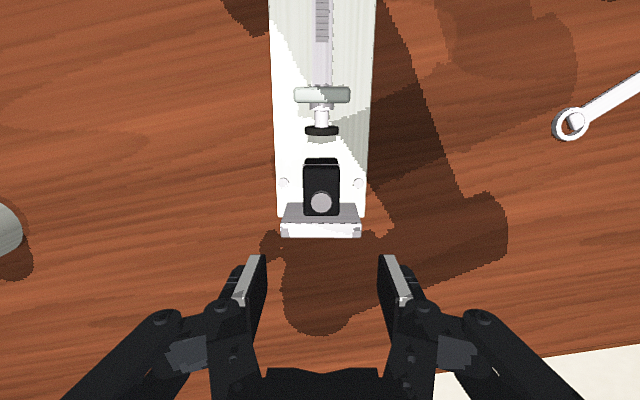

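The housing stands upright at clamp x ≈ 201.5 and y ≈ 0.3, with a gap of about 2.4 mm to the anvil and the pad about 25 mm away. It's square to the clamp and on the pad axis. I'll move over the handles at height and turn -90°.

```bash
python3 -m jog '[[6.5,[-1,0,-0.5],0],[7.5,[-1.5,0,-2],-4],[8.5,[-2,0,-4],-11],[8.5,[-2,0,-6.5],-18],[8.5,[-2,0,-9],-25],[8.5,[-2,0,-11.5],-32],[8.5,[-2,0,-14],-39],[8.5,[-2,0,-16],-46],[8.5,[-2,0,-18],-53],[8.5,[-2,0,-19.5],-60],[8.5,[-2,0,-20],-67],[8.5,[-2,0,-20],-74]]';python3 -m jog '[[8.5,[0,0,0],-7],[8.5,[0,0,0],-14],[8.5,[0,0,0],-16],[8.5,[0,0,0],-16]]'
python3 - <<'E'
from cl import *
f=grab("wrist","w7.png");p,M=toolaxes();print("TCP clamp",cc(p),"tooly",np.degrees(np.arctan2(M[1,1],M[0,1])),monitor.read_state()["joint_positions"].round(2),monitor.read_state()["finger_gap"])
P=cloud(f);C=cc(P);T=(P-p)@M
k=(C[...,2]>140)&(C[...,2]<162)&(abs(C[...,0])<45)&(abs(C[...,1])<45)
r=cv2.minAreaRect(C[k][:,:2].astype(np.float32));print("handles",np.percentile(C[k],[1,50,99],axis=0),r)
k2=k&(C[...,2]>150)
print("tool",np.percentile(T[k2],[.5,50,99.5],axis=0))
E
```

```text
time: 10.15
tool_pos: [464.7, 47.1, 192.2]
eef_rot: [-0.863, 1.389, 0.856]
wrist_force: [1.5, 0.1, -0.6]
finger_gap: 85.2
time: 10.48
tool_pos: [463.5, 46.7, 190.9]
eef_rot: [-1.074, 1.29, 1.068]
wrist_force: [-0.2, -0.0, 0.2]
finger_gap: 84.8
TCP clamp [ -1.90298415  -1.45922383 191.0965363 ] tooly 169.2968421495462 [ 0.45  0.15 -0.43  0.   -0.99 -0.64] 84.693885090914
handles [[-32.01064773 -28.0228099  142.03280267]
 [ 19.39529068  -3.02668365 156.38621101]
 [ 34.26660768  25.63198567 158.65082112]] ((1.1444091796875, -0.16900634765625), (67.7897720336914, 57.15328598022461), 0.14966034889221191)
tool [[ 32.2922796  -36.37153492 -26.93002821]
 [ 34.63973472 -22.76811302  -2.06268967]
 [ 40.48926479  30.59784514  27.8144709 ]]
```

View pics/w7.png

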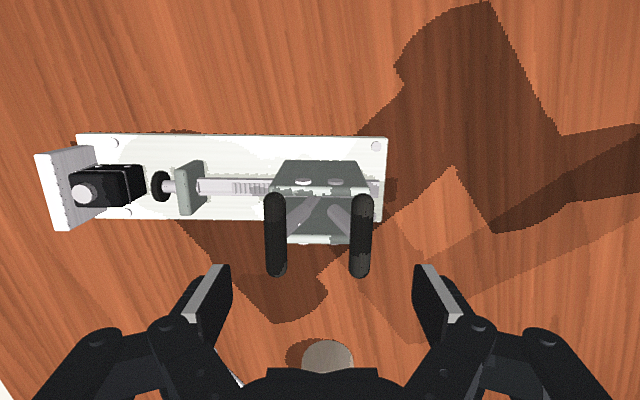

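The handles measure 67.8 x 57.2 mm, centred at clamp (1.1,-0.2), with tops at z ≈ 157, all as expected. The wrist picture shows the bars at columns 275 and 361, and the whole row of jaw, pad, housing and anvil on the left. I'll correct by (-0.3,+0.1) and descend.

```bash
python3 -m jog '[[8.5,[0,-0.15,0.1],0.6],[8.5,[0.5,-0.3,0.1],0.6],[8.5,[2,-0.3,0.1],0.6],[8.5,[3.5,-0.3,0.1],0.6],[8.5,[5,-0.3,0.1],0.6],[8.5,[6.2,-0.3,0.1],0.6],[8.5,[6.5,-0.3,0.1],0.6],[8.5,[6.5,-0.3,0.1],0.6]]' 30
cat > st.py <<'E'
from cl import *
import sys
def look(fn=None):
    f=grab("wrist",fn);p,M=toolaxes();s=monitor.read_state();print("t",round(s["time"],2),"TCP",cc(p).round(1),"gap",round(s["finger_gap"],1),"F",s["wrist_force"].round(1))
    C=cc(cloud(f));ok=f["z_map"]>0
    k=ok&(abs(C[...,2]-65.5)<2)&(abs(C[...,1])<21)&(C[...,0]>105)&(C[...,0]<172)
    if k.sum()>20:
        q=C[k][:,0];print("jaw top x",np.percentile(q,[2,50,98]).round(1),k.sum())
    k=ok&(C[...,2]>48)&(C[...,2]<59.5)&(abs(C[...,1])<14)&(C[...,0]>133)&(C[...,0]<195)
    # pad black
    hsv=cv2.cvtColor(f["color"],cv2.COLOR_BGR2HSV)
    k&=hsv[...,2]<70
    if k.sum()>10:print("pad dark x",np.percentile(C[k][:,0],[2,25,50,75,98]).round(1),k.sum())
    k=ok&(abs(C[...,2]-62.5)<2)&(abs(C[...,1])<17)&(C[...,0]>172)&(C[...,0]<224)&(hsv[...,2]<90)
    if k.sum()>10:print("housing top",cv2.minAreaRect(C[k][:,:2].astype(np.float32)))
    k=ok&(abs(C[...,2]-70.5)<2)&(abs(C[...,1])<17)&(C[...,0]>190)&(C[...,0]<222)
    if k.sum()>10:print("stub",np.percentile(C[k],[50],axis=0).round(1), (np.percentile(C[k][:,0],[1,99]).mean()).round(1))
    return f
if __name__=="__main__": look(sys.argv[1])
E
python3 st.py w8.png
```

```text
time: 11.2
tool_pos: [466.4, 46.8, 124.9]
eef_rot: [-1.065, 1.298, 1.06]
wrist_force: [-0.3, 0.4, 1.0]
finger_gap: 84.8
t 11.25 TCP [  1.4  -0.6 125.8] gap 84.8 F [0.2 0.3 1.2]
jaw top x [117.2 122.1 127.9] 918
pad dark x [148.7 149.7 153.7 180.6 181.6] 864
housing top ((201.62640380859375, -0.24898719787597656), (44.89229965209961, 31.477861404418945), 0.9058273434638977)
stub [[207.2  -0.3  70.7]] 207.8
```

View pics/w8.png

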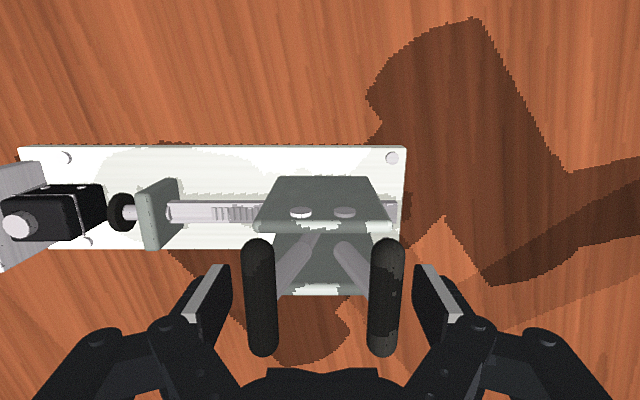

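The bars lie between the pads, and the jaw, pad, housing and anvil are all visible. The first stroke is nearly full and safe: the pad is 25 mm off and a stroke drives at most 18.

```bash
python3 -m jog '[[7.5,[0,0,0],0],[6.9,[0,0,0],0],[6.5,[0,0,0],0],[6,[0,0,0],0],[5.5,[0,0,0],0],[5,[0,0,0],0],[4.5,[0,0,0],0],[4,[0,0,0],0],[3.6,[0,0,0],0],[3.2,[0,0,0],0],[3.2,[0,0,0],0],[3.2,[0,0,0],0]]' 30;python3 st.py w9.png
```

```text
time: 12.25
tool_pos: [466.3, 46.9, 127.2]
eef_rot: [-1.065, 1.296, 1.06]
wrist_force: [-6.2, 1.5, 8.7]
finger_gap: 32.1
t 12.3 TCP [  0.7  -0.9 127.2] gap 31.9 F [-6.1  1.4  8.3]
jaw top x [130.6 135.5 141.4] 915
pad dark x [162.  163.1 166.8 180.4 181.6] 870
housing top ((201.53536987304688, 0.10703659057617188), (43.74635696411133, 31.76276397705078), 0.4509868919849396)
stub [[ 2.073e+02 -1.000e-01  7.060e+01]] 207.7
```

View pics/w9.png

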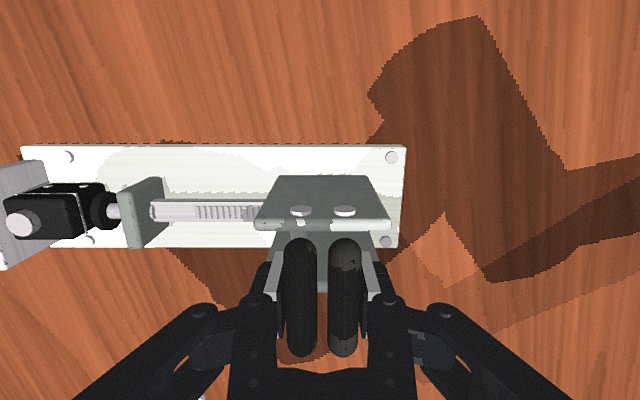

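The jaw advanced 13.4 mm, from 122.1 to 135.5, and the housing stayed put. I'll reopen to let the pawl reset, then make a second stroke and stop partway.

```bash
python3 -m jog '[[4,[0,0,0],0],[5,[0,0,0],0],[6,[0,0,0],0],[7,[0,0,0],0],[7.8,[0,0,0],0],[8.3,[0,0,0],0],[8.3,[0,0,0],0],[8.3,[0,0,0],0],[8.3,[0,0,0],0]]';python3 st.py w10.png; python3 -m jog '[[7.5,[0,0,0],0],[6.9,[0,0,0],0],[6.5,[0,0,0],0],[6,[0,0,0],0],[5.5,[0,0,0],0],[5,[0,0,0],0],[4.5,[0,0,0],0],[4,[0,0,0],0],[4,[0,0,0],0],[4,[0,0,0],0]]' ;python3 st.py w11.png
```

```text
time: 13.05
tool_pos: [466.5, 46.9, 127.3]
eef_rot: [-1.065, 1.296, 1.06]
wrist_force: [-0.2, 0.0, 0.3]
finger_gap: 82.8
t 13.1 TCP [  0.8  -0.8 127.2] gap 83.3 F [-0.5  0.5 -0.4]
jaw top x [130.6 135.4 141.5] 913
pad dark x [162.  163.1 167.1 180.5 181.5] 862
housing top ((201.48789978027344, -0.5855350494384766), (43.9864616394043, 31.758947372436523), 1.5168148279190063)
stub [[207.4  -0.3  70.7]] 207.9
time: 13.93
tool_pos: [466.3, 46.9, 128.3]
eef_rot: [-1.066, 1.296, 1.06]
wrist_force: [-3.8, 2.0, 7.9]
finger_gap: 40.1
t 13.98 TCP [  0.7  -0.9 128.3] gap 39.9 F [-3.7  2.1  8.8]
jaw top x [140.8 145.6 151.8] 910
pad dark x [172.3 173.2 175.9 180.3 181.5] 763
housing top ((201.53834533691406, -0.14333152770996094), (44.54720687866211, 31.920377731323242), 0.9551443457603455)
stub [[207.2  -0.3  70.7]] 207.9
```

View pics/w11.png

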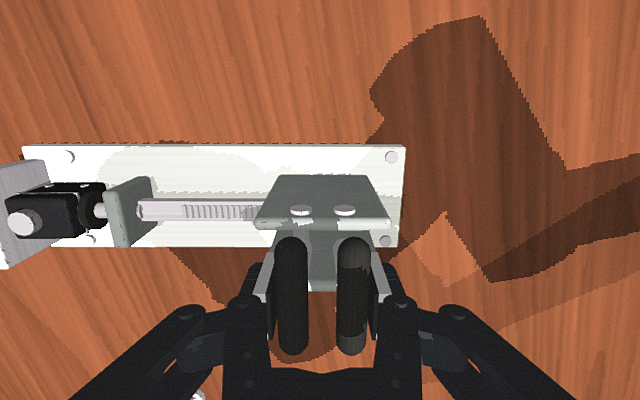

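Jaw is at 145.6 and the pad almost touches the housing. I'll continue this stroke to 32 mm.

```bash
python3 -m jog '[[3.8,[0,0,0],0],[3.6,[0,0,0],0],[3.4,[0,0,0],0],[3.2,[0,0,0],0],[3.2,[0,0,0],0]]';python3 st.py w12.png;  python3 -m jog '[[4,[0,0,0],0],[5,[0,0,0],0],[6,[0,0,0],0],[7,[0,0,0],0],[7.8,[0,0,0],0],[8.3,[0,0,0],0],[8.3,[0.1,0,0],0],[8.3,[0.2,0,0],0],[8.3,[0.2,0,0],0]]';python3 st.py w13.png
```

```text
time: 14.4
tool_pos: [466.3, 46.9, 129.1]
eef_rot: [-1.066, 1.296, 1.06]
wrist_force: [-3.4, 1.3, 7.7]
finger_gap: 32.1
t 14.45 TCP [  0.6  -0.8 129.2] gap 32.4 F [-3.7  1.2  8.3]
jaw top x [143.8 148.7 155. ] 923
pad dark x [174.8 175.9 177.6 181.6 182.8] 641
housing top ((202.14039611816406, -0.48150634765625), (43.515560150146484, 31.925256729125977), 0.15936581790447235)
stub [[208.6  -0.6  70.7]] 209.0
time: 15.2
tool_pos: [466.2, 46.8, 127.0]
eef_rot: [-1.066, 1.296, 1.06]
wrist_force: [1.2, -0.5, -1.0]
finger_gap: 82.9
t 15.25 TCP [  0.6  -0.9 127.1] gap 82.7 F [0.  0.2 0. ]
jaw top x [143.8 148.6 155. ] 936
pad dark x [174.9 175.9 177.4 181.6 182.7] 657
housing top ((202.37294006347656, -0.6742353439331055), (31.124765396118164, 43.090694427490234), 89.98285675048828)
stub [[208.5  -0.6  70.7]] 209.3
```

View pics/w13.png

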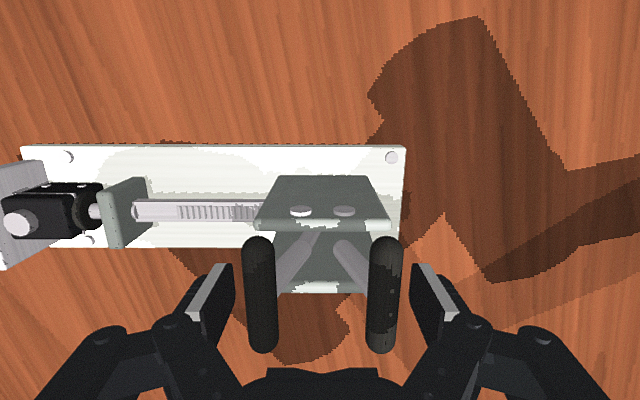

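The housing has slid about 1.3 mm forward and the plunger is still free: pad rear minus jaw centre is 26.3, against 26.6 at the start. For the final stroke I'll close in small steps, tracking that distance. The target is 26.5 - 7 = 19.5.

```bash
python3 -m jog '[[7.5,[0,0,0],0],[6.9,[0,0,0],0],[6.6,[0,0,0],0],[6.3,[0,0,0],0],[6,[0,0,0],0],[5.7,[0,0,0],0],[5.5,[0,0,0],0],[5.5,[0,0,0],0],[5.5,[0,0,0],0]]' ;python3 st.py w14.png
```

```text
time: 16.0
tool_pos: [466.3, 46.9, 128.7]
eef_rot: [-1.067, 1.295, 1.06]
wrist_force: [-4.7, 0.8, 11.5]
finger_gap: 55.4
t 16.05 TCP [  0.7  -0.9 128.6] gap 55.0 F [-4.2  0.4 10.6]
jaw top x [146.7 151.3 157.4] 905
pad dark x [175.5 176.4 177.8 182.  183.2] 641
housing top ((202.5522918701172, -0.5215425491333008), (42.986328125, 31.564586639404297), 0.31624746322631836)
stub [[208.7  -0.6  70.7]] 209.5
```

```bash
python3 -m jog '[[5.3,[0,0,0],0],[5.1,[0,0,0],0],[4.9,[0,0,0],0],[4.9,[0,0,0],0],[4.9,[0,0,0],0]]' ;python3 st.py w15.png
```

```text
time: 16.47
tool_pos: [466.3, 46.9, 130.3]
eef_rot: [-1.068, 1.295, 1.06]
wrist_force: [-5.2, 1.4, 13.0]
finger_gap: 49.3
t 16.52 TCP [  0.7  -0.9 130.2] gap 49.3 F [-4.3  0.3 12.6]
jaw top x [149.1 153.9 160. ] 905
pad dark x [175.5 176.4 177.8 182.  183.1] 622
housing top ((202.27708435058594, -0.338104248046875), (43.330902099609375, 31.82815170288086), 0.24469013512134552)
stub [[208.8  -0.6  70.8]] 209.6
```

View pics/w15.png

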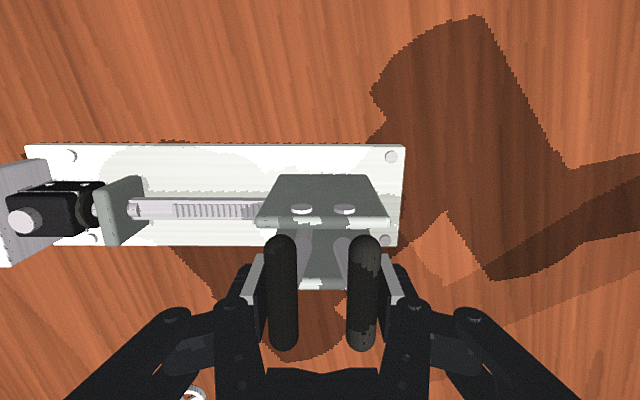

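The plunger is about 4.8 mm in and the housing is against the anvil. About 2.1 mm more is needed, which means a gap of roughly 45. I'll also cancel the slight upward creep.

```bash
python3 -m jog '[[4.8,[0.1,0,0],0],[4.7,[0.2,0,0],0],[4.6,[0.2,0,0],0],[4.5,[0.2,0,0],0],[4.5,[0.2,0,0],0],[4.5,[0.2,0,0],0]]' ;python3 st.py w16.png
python3 -c "
import cv2;g=cv2.imread('pics/w16.png')[150:280,0:180];cv2.imwrite('pics/w16c.png',cv2.resize(g,None,fx=4.4,fy=4.4,interpolation=cv2.INTER_CUBIC))"
```

```text
time: 17.02
tool_pos: [466.4, 46.9, 130.5]
eef_rot: [-1.069, 1.294, 1.06]
wrist_force: [-6.8, 0.4, 16.9]
finger_gap: 45.3
t 17.07 TCP [  0.7  -0.9 130.5] gap 45.8 F [-7.1  0.5 16.7]
jaw top x [150.6 155.4 161.8] 909
pad dark x [175.4 176.4 177.9 181.9 183.2] 628
housing top ((202.35595703125, -0.6883430480957031), (43.070430755615234, 31.141191482543945), 0.3272867798805237)
stub [[208.9  -0.6  70.7]] 209.5
```

View pics/w16c.png

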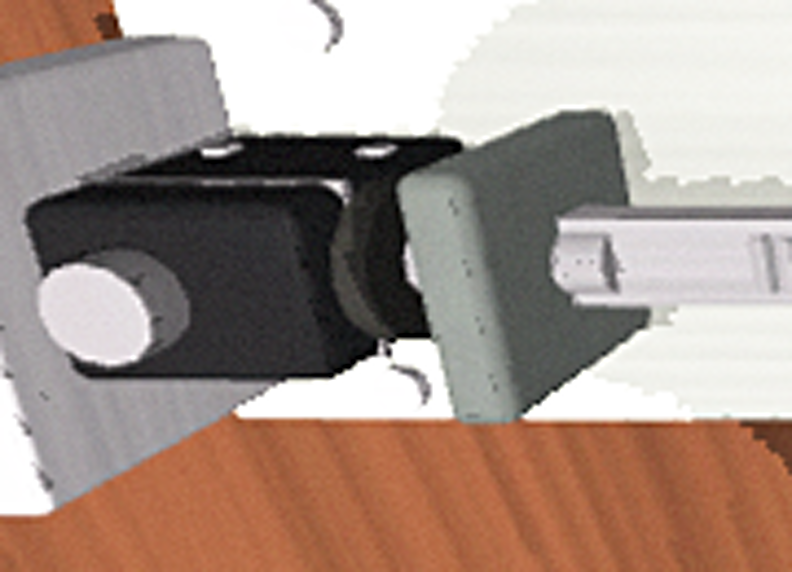

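The plunger is about 6.4 mm in (20.0 against 26.4 free). One small step more.

```bash
python3 -m jog '[[4.45,[0.1,0,0],0],[4.4,[0.1,0,0],0],[4.4,[0.1,0,0],0],[4.4,[0.1,0,0],0],[4.4,[0.1,0,0],0]]' ;python3 st.py w17.png; python3 st.py w18.png
```

```text
time: 17.48
tool_pos: [466.3, 46.9, 130.8]
eef_rot: [-1.07, 1.294, 1.06]
wrist_force: [-5.7, 0.9, 11.0]
finger_gap: 44.1
t 17.53 TCP [  0.7  -0.9 130.8] gap 44.6 F [-4.5  0.2 10.7]
jaw top x [151.  155.8 162.3] 902
pad dark x [175.5 176.4 178.  181.9 183.1] 633
housing top ((202.4502410888672, -0.6491575241088867), (31.442134857177734, 42.84719467163086), 89.9763412475586)
stub [[209.   -0.5  70.7]] 209.5
t 17.58 TCP [  0.7  -0.9 130.9] gap 44.5 F [-3.2  0.7 10.6]
jaw top x [150.9 155.9 162. ] 898
pad dark x [175.5 176.4 178.  182.  183.2] 618
housing top ((202.5288543701172, -0.39351367950439453), (42.74159240722656, 31.26351547241211), 0.07667455822229385)
stub [[209.2  -0.6  70.6]] 209.6
```

Both measures now put the plunger about 6.7 mm in: 26.4 - 19.6 = 6.8, and jaw travel 7.25 minus pad travel 0.6 = 6.65. I'll hold half a second to check stability, and look at the scene from the other cameras.

```bash
python3 -m jog '[[4.4,[0,0,0],0],[4.4,[0,0,0],0],[4.4,[0,0,0],0],[4.4,[0,0,0],0],[4.4,[0,0,0],0],[4.4,[0,0,0],0]]' ;python3 st.py w19.png
python3 - <<'E'
from h import *
g=grab("side","side19.png");cv2.imwrite("pics/side19c.png",cv2.resize(g["color"][140:350,190:430],None,fx=2.8,fy=2.8,interpolation=cv2.INTER_CUBIC))
E
python3 st.py w20.png
```

```text
time: 18.08
tool_pos: [466.3, 46.9, 130.9]
eef_rot: [-1.07, 1.294, 1.06]
wrist_force: [-2.0, 1.7, 4.8]
finger_gap: 44.4
t 18.13 TCP [  0.7  -0.9 130.9] gap 44.0 F [-2.4  0.6  4.2]
jaw top x [151.4 155.9 162.1] 884
pad dark x [175.4 176.4 177.9 182.  183.1] 626
housing top ((202.179931640625, -0.6202106475830078), (43.40581512451172, 31.859148025512695), 0.1657276153564453)
stub [[209.1  -0.5  70.7]] 209.8
t 18.23 TCP [  0.7  -0.9 130.9] gap 43.9 F [-1.8 -0.   5.1]
jaw top x [151.1 155.8 162.2] 895
pad dark x [175.4 176.4 177.8 181.9 183.2] 611
housing top ((202.4349365234375, -0.6598272323608398), (31.449352264404297, 42.90104293823242), 89.84751892089844)
stub [[209.   -0.6  70.7]] 209.6
```

View pics/w20.png

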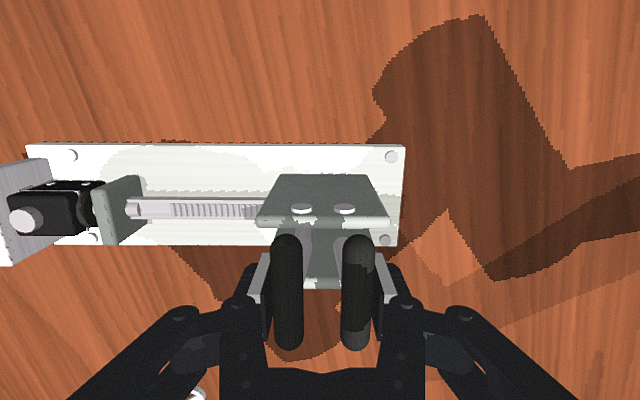

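View pics/side19c.png

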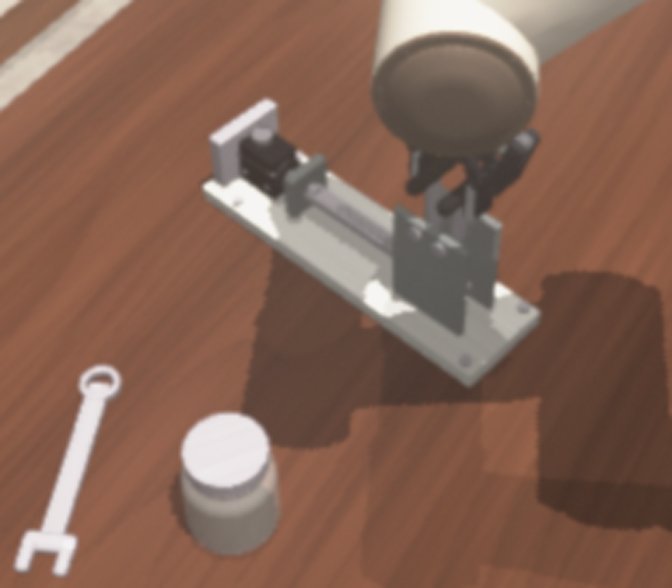

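The hold is steady: jaw at 155.8-155.9, plunger about 6.7 mm in. The pictures show the housing upright against the anvil, the fingers still holding the bars at (287,290) and (357,290), and the jar and wrench in place. I'll hand it in.

```bash
python3 -c "
from cell import env,monitor
env.hand_in();s=monitor.read_state();print(s['time'],s['finger_gap'],s['wrist_force'])"
```

```text
the job is handed in; nothing more can be done
the job is handed in; nothing more can be done
```

I set the lock housing upright on the clamp bed, about 2.4 mm from the anvil. Then I pumped the handles: two strokes, the second bringing the pad up to the housing, and a third stopped partway. I handed the job in at about 18 s with the fingers still squeezing at a 44 mm gap.

- **Last checks:** Over the final 0.5 s the jaw did not move. The housing sat upright and square against the anvil, judging by its stub position and the view along the clamp.
- **Plunger depth:** It reads about 6.7 mm in by wrist-camera depth. Reckoning from the absolute jaw position on the previous step gave 5.5 to 6.4 mm, against 6.4 by the main method, so the true depth may be up to 1 mm less.
- **Small disagreement:** The camera puts the anvil face 0.9 mm beyond its nominal position, which is within calibration.
- **Bystanders:** The jar and wrench stand as they did at the start. The can was outside my last picture, but the arm never went near it.
- **Gripper creep:** The gripper crept up about 3 mm on the bars during the last stroke. The upward push on the wrist reached about 17 N and fell to about 5 N at the end.

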